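Put the hole saws away in their caddy

TASK

Clear the bench of the four hole saws: stand each one upright, teeth down, on the floor of the well of its own size in the wooden caddy, the smallest saw in the smallest well and so on up to the largest. The sanding drum and the pipe plug look much like them but do not belong in the caddy: leave both standing where they are.

Things in the scene. Friction and masses are not known exactly. Their poses are not given: they have to be found in the camera images.
- saw24: Hole saw, the smallest of four: bare steel, standing teeth down, cup 24 mm in diameter and 40 mm high with three dark side slots, a toothed lower rim and three dark holes in its flat top; on the top's centre stands a slim round shank 11 mm in diameter and 32 mm long (top at 72 mm), by which it can be gripped. Loose, 40 to 300 g. Origin: centre of the underside; z up along the shank.
- saw36: Hole saw, the second smallest of four: bare steel, standing teeth down, cup 36 mm in diameter and 40 mm high with three dark side slots, a toothed lower rim and three dark holes in its flat top; on the top's centre stands a slim round shank 11 mm in diameter and 32 mm long (top at 72 mm), by which it can be gripped. Loose, 40 to 300 g. Origin: centre of the underside; z up along the shank.
- saw48: Hole saw, the second largest of four: bare steel, standing teeth down, cup 48 mm in diameter and 40 mm high with three dark side slots, a toothed lower rim and three dark holes in its flat top; on the top's centre stands a slim round shank 11 mm in diameter and 32 mm long (top at 72 mm), by which it can be gripped. Loose, 40 to 300 g. Origin: centre of the underside; z up along the shank.
- saw60: Hole saw, the largest of four: bare steel, standing teeth down, cup 60 mm in diameter and 40 mm high with three dark side slots, a toothed lower rim and three dark holes in its flat top; on the top's centre stands a slim round shank 11 mm in diameter and 32 mm long (top at 72 mm), by which it can be gripped. Loose, 40 to 300 g. Origin: centre of the underside; z up along the shank.
- sanding_drum: Look-alike, not a hole saw: sanding drum 48 mm in diameter, 39 mm high, plain brown abrasive sleeve without slots or teeth, dark rubber top with a broad steel hexagon nut (30 mm) and a slim shank up to 72 mm. Loose. Origin: centre of the underside, z up.
- pipe_plug: Look-alike, not a hole saw: steel pipe plug 36 mm in diameter with thread rings, coned top (38 mm high) and a square head 17 mm wide, up to 62 mm. Loose. Origin: centre of the underside, z up.
- well40: Plywood block 88 x 88 x 30 mm with one round well bored in its centre, 40 mm in diameter and 24 mm deep (its floor 6 mm above the block's underside): place of the 24 mm saw. Fixed. The four blocks fill a low square wooden caddy (194 mm, rim 24 mm high, fixed to the bench) two by two, in any arrangement. Origin: centre of the block's underside (4 mm above the bench), z up along the well's axis.
- well52: Plywood block 88 x 88 x 30 mm with one round well bored in its centre, 52 mm in diameter and 24 mm deep (its floor 6 mm above the block's underside): place of the 36 mm saw. Fixed. The four blocks fill a low square wooden caddy (194 mm, rim 24 mm high, fixed to the bench) two by two, in any arrangement. Origin: centre of the block's underside (4 mm above the bench), z up along the well's axis.
- well64: Plywood block 88 x 88 x 30 mm with one round well bored in its centre, 64 mm in diameter and 24 mm deep (its floor 6 mm above the block's underside): place of the 48 mm saw. Fixed. The four blocks fill a low square wooden caddy (194 mm, rim 24 mm high, fixed to the bench) two by two, in any arrangement. Origin: centre of the block's underside (4 mm above the bench), z up along the well's axis.
- well76: Plywood block 88 x 88 x 30 mm with one round well bored in its centre, 76 mm in diameter and 24 mm deep (its floor 6 mm above the block's underside): place of the 60 mm saw. Fixed. The four blocks fill a low square wooden caddy (194 mm, rim 24 mm high, fixed to the bench) two by two, in any arrangement. Origin: centre of the block's underside (4 mm above the bench), z up along the well's axis.

How it is judged:
At the end, for the whole second after the job is handed in: Each hole saw stands upright (within 0.12 rad, teeth down) and at rest on the floor of its own well (24 in 40, 36 in 52, 48 in 64, 60 in 76 mm): within 12 mm of the well's axis and less than 4 mm above its floor. The sanding drum and the pipe plug stand upright within 20 mm of where they stood (horizontal distance between saw24 and well40 below 0.012 m and z of saw24 in the frame of well40 below 0.01 m and angle between each of saw24, saw36, saw48, saw60, sanding_drum, pipe_plug's own z axis and vertical below 0.12 rad and linear speed of each of saw24, saw36, saw48, saw60 below 0.02 m/s and horizontal distance between saw36 and well52 below 0.012 m and z of saw36 in the frame of well52 below 0.01 m and horizontal distance between saw48 and well64 below 0.012 m and z of saw48 in the frame of well64 below 0.01 m and horizontal distance between saw60 and well76 below 0.012 m and z of saw60 in the frame of well76 below 0.01 m and distance of each of sanding_drum, pipe_plug from where it was at the start of the episode below 0.02 m); the robot touches nothing.
It fails at once if the sanding drum is pushed or carried more than 20 mm from where it stood (distance of sanding_drum from where it was at the start of the episode above 0.02 m).
It fails at once if the pipe plug is pushed or carried more than 20 mm from where it stood (distance of pipe_plug from where it was at the start of the episode above 0.02 m).
It also fails if it takes over 99 s, if anything falls off the work surface, if the arm or the gripper's body presses on something with over 40 N, if the wrist force passes 120 N, or if a joint passes its speed limit or range.

ROBOT

A 6-joint arm with a two-finger parallel gripper is mounted at the origin on the work surface. World frame = base frame: x ahead of the robot, y to its left, z up, the work surface at z = 0. Lengths are in m, angles in rad, forces in N, time in s.
With the tool pointing down it reaches from about 0.35 to 0.975 m from the base axis. Payload 4.9 kg.
Tool frame: the origin (TCP) lies at the very end of the fingers, on their centre line; the grasp point (between the pads) lies 19 mm behind it (ctrl.grasp_offset is the distance from the TCP to the grasp point, in m); z points along the fingers, y is the line along which they close (so a half turn about z gives the same grasp; the last joint's range is limited). The gripper opens to 85 mm and grips with 20 to 120 N. Pads are 22 mm wide; open, the fingers measure 114 mm over their backs; the gripper's body (76 mm by 85 mm) begins 54 mm behind the grasp point. The pads swing forward as they close: fully open they stand 13 mm farther back than shut.
Start: joints at [1.102, 0.053, 1.613, -0, 1.476, -0.119], TCP at [0.214, 0.587, 0.231] pointing down, gripper open.
Joint ranges: [-3.01, 3.01], [-1.01, 2.22], [0.06, 2.58], [-1.02, 4.17], [0.09, 2.62], [-3.14, 3.14]. Speed limits (rad/s): [2.57, 2.57, 3.14, 3.14, 3.14, 3.14].

INTERFACE

Orientations are given as a rotation vector (axis times angle).
In Python, from station import ctrl, optics gives the robot as it stands.
- The arm moves only by the shell command python3 -m handwheel 'ROWS' [OPENING] [FORCE]. ROWS is JSON, a list of rows, each an object of numbers: "tx", "ty", "tz": the shift along the tool's x, y, z in mm; "roll": the turn about the tool's z in rad. A call has 1 to 12 rows; each row shifts and turns the commanded pose from where the row before left it, along the tool's axes as they then stand; what a row does not reach is not made up. A row lasts 1/12 s, in which the tool goes at most 41.7 mm and 7.16 degrees, less where a joint would pass 70% of its speed; a pose out of reach is approached as far as the arm can. A call with a gripper value outside its range is refused whole. OPENING is the finger opening in mm, from 0 to 85.4, set as the call begins (- or left out, the last holds). The fingers move at their own pace and stop on an object; FORCE is the grip in N (left out, the last holds). Time passes only in rows, so rows that do not move let the fingers close. It gives the time, the measured TCP pose, the force, the opening and the grip force at its end, in the units of the state.
- ctrl.get_obs(): the state, without advancing time (a new reading comes with each control period).
- optics.get_image(name): name is "scene" or "side" or "wrist"; returns (picture, depth): 480x640x3 uint8, red, green, blue; 480x640 float32, m along the optical axis (not along the pixel's ray), 0 where there is no reading.
- optics.camera_params(name): a dict with "mtx" (3x3 intrinsics, pixels), "extrinsics" (4x4, takes a point from camera to world coordinates); the wrist camera has in their place "tool_from_camera" (4x4, takes a point from camera to tool coordinates, whose origin is the TCP and whose axes are the flange's). Camera axes: x right, y down, z forward; pixel columns grow to the right and rows downward; lengths in m; the calibration is good to about 2 mm. A picture is of the moment at which its call begins: read the wrist's pose just before it. camera_params takes no time and is no camera call.
- ctrl.finish_job(): hands the job in; it is judged then, once.
The state is a dict: "t": time; "q": joint angles; "dq": joint speeds; "effort": joint torques, N m; "tool_pos": TCP position; "tool_rot": TCP orientation; "contact_force": force on the tool from outside, world axes, zero at the start; "wrist_torque": the same for the moment, N m; "opening": finger opening in m; "grip_force": force on a finger pad.
Only numpy, scipy, OpenCV 4.12 (cv2) and the standard library are available. Lean on these libraries where they do the work, as an engineer would, in place of code of your own. Each camera call takes 0.05 s, during which the arm holds its last target. There are 200 camera calls.

## Working session

There is one attempt and no reset: what is moved stays moved. The work goes in short steps, Python scripts to look and compute and a shell command to move; the robot and the scene stay as the last step left them, time stands still between calls to the robot, and variables do not carry over. Pictures are saved under pics/ and viewed, at most 14 in all, crops included, and the job is handed in when it is done.

```bash
ls; mkdir -p pics; python3 - <<'E'
from station import ctrl, optics
import cv2,numpy as np
o=ctrl.get_obs();print(o['t'],o['tool_pos'],o['tool_rot'],o['opening'],ctrl.grasp_offset)
for n in("scene","side","wrist"):
    im,d=optics.get_image(n);p=optics.camera_params(n)
    cv2.imwrite(f"pics/{n}0.png",im[:,:,::-1]);np.savez(f"pics/{n}0.npz",im=im,d=d)
    print(n,{k:np.round(v,4).tolist() for k,v in p.items() if not isinstance(v,str)})
E
```

```text
pics
0.0 [0.213877   0.58660317 0.23005294] [-5.46507346e-01 -3.09308434e+00  3.07391090e-03] 0.08529557797509424 0.0187
scene {'mtx': [[601.1873, 0.0, 322.0474], [0.0, 601.1873, 249.4465], [0.0, 0.0, 1.0]], 'extrinsics': [[0.6146, 0.58, -0.5347, 1.1309], [0.7886, -0.4682, 0.3986, -0.4364], [-0.0192, -0.6666, -0.7451, 0.8591], [0.0, 0.0, 0.0, 1.0]]}
side {'mtx': [[480.0512, 0.0, 320.0744], [0.0, 480.0512, 245.3585], [0.0, 0.0, 1.0]], 'extrinsics': [[-0.6973, -0.5243, 0.4887, 0.149], [-0.7166, 0.4961, -0.4903, 0.4171], [0.0146, -0.6921, -0.7217, 0.6624], [0.0, 0.0, 0.0, 1.0]]}
wrist {'mtx': [[396.8305, 0.0, 323.0432], [0.0, 396.8305, 240.0722], [0.0, 0.0, 1.0]], 'tool_from_camera': [[-0.0004, -0.9599, -0.2802, 0.0722], [1.0, -0.0005, 0.0004, 0.0003], [-0.0005, -0.2802, 0.9599, -0.1422], [0.0, 0.0, 0.0, 1.0]]}
```

View pics/scene0.png

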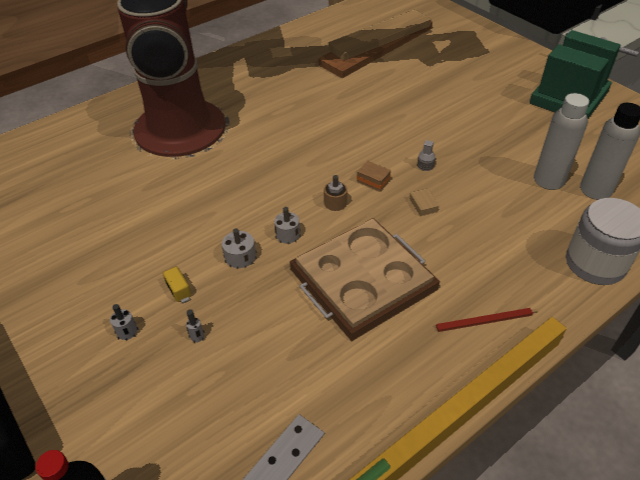

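View pics/side0.png

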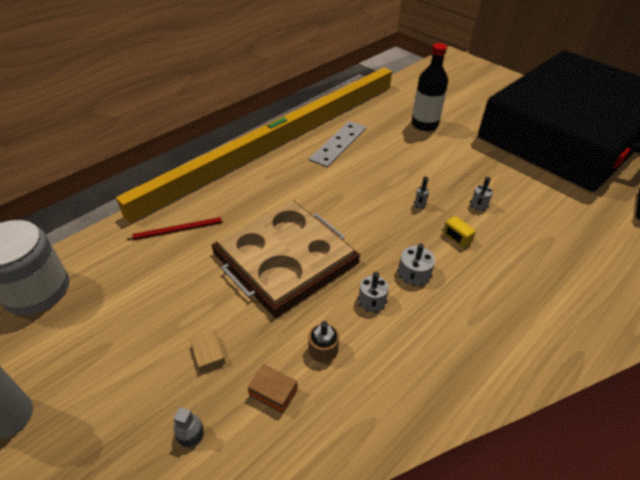

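The scene view shows saw60 at (239,247), saw48 (287,227), saw36 (123,322), saw24 (195,326), the drum at (335,193) and the plug at (427,157). The wells are about (368,238) for 76, (358,293) for 64, (398,271) for 52 and (330,262) for 40. The side view agrees.

```bash
cat > h.py <<'E'
import numpy as np,cv2
from station import ctrl,optics
from scipy.spatial.transform import Rotation as R
def cam(n,obs=None):
    p=optics.camera_params(n);K=np.array(p['mtx'])
    if n=='wrist':
        T=np.eye(4);T[:3,:3]=R.from_rotvec(obs['tool_rot']).as_matrix();T[:3,3]=obs['tool_pos'];E=T@np.array(p['tool_from_camera'])
    else:E=np.array(p['extrinsics'])
    return K,E
def rays(uv,K,E):
    uv=np.atleast_2d(uv).astype(float);d=np.c_[uv,np.ones(len(uv))]@np.linalg.inv(K).T@E[:3,:3].T
    return E[:3,3],d
def onplane(uv,K,E,z):
    c,d=rays(uv,K,E);return c+d*((z-c[2])/d[:,2])[:,None]
def cloud(d,K,E):
    v,u=np.mgrid[:480,:640];c,r=rays(np.c_[u.ravel(),v.ravel()],K,E)
    return (c+r*d.ravel()[:,None]).reshape(480,640,3)
def proj(P,K,E):
    q=(np.atleast_2d(P)-E[:3,3])@E[:3,:3]@K.T;return q[:,:2]/q[:,2:]
def tri(a,b,A,B):
    c1,d1=rays(a,*A);c2,d2=rays(b,*B);d1=d1[0]/np.linalg.norm(d1);d2=d2[0]/np.linalg.norm(d2)
    s=np.linalg.lstsq(np.c_[d1,-d2],c2-c1,rcond=None)[0];p,q=c1+s[0]*d1,c2+s[1]*d2
    return (p+q)/2,np.linalg.norm(p-q)
E
cat > m.py <<'E'
from h import *
S={'saw36':((117,307),(488,181)),'saw24':((190,313),(425,180)),'saw60':((237,232),(420,247)),'saw48':((286,210),(376,275)),'drum':((336,179),(323,326)),'plug':((429,145),(182,413))}
W={'76':((368,240),(281,270)),'64':((358,293),(290,220)),'52':((398,271),(251,243)),'40':((330,262),(319,247))}
C={n:(cam(n),np.load(f'pics/{n}0.npz')) for n in('scene','side')}
for k,ab in S.items():
    top=[]
    for n,a in zip(C,ab):
        (K,E),z=C[n];P=cloud(z['d'],K,E)
        win=np.zeros((480,640),bool);win[max(0,a[1]-14):a[1]+22,a[0]-14:a[0]+14]=1
        m=win&(P[...,2]>.05)&(z['d']>0)
        v,u=np.nonzero(m);print(k,n,m.sum(),'med',np.round(np.median(P[m],0),4),'zmax',P[m][:,2].max().round(4))
        # cap centre: topmost rows
        mc=m&(P[...,2]>P[m][:,2].max()-.006)
        v,u=np.nonzero(mc);top.append((u.mean(),v.mean()))
    p,g=tri(top[0],top[1],C['scene'][0],C['side'][0]);print('  tri',np.round(p,4),'gap',g.round(4),np.round(top,1).tolist())
for n in C:
    (K,E),z=C[n];P=cloud(z['d'],K,E)
    for k,ab in W.items():
        a=ab[0 if n=='scene' else 1]
        m=((P[...,2]<.030)&(z['d']>0)).astype(np.uint8)
        _,l=cv2.connectedComponents(m);c=(l==l[a[1],a[0]]).astype(np.uint8) 
        cs=max(cv2.findContours(c,cv2.RETR_EXTERNAL,cv2.CHAIN_APPROX_NONE)[0],key=len)[:,0]
        X=onplane(cs,K,E,.034)[:,:2].astype(np.float32)
        (x,y),r=cv2.minEnclosingCircle(X)
        print(n,k,'z at c',P[a[1],a[0],2].round(4),c.sum(),'c',round(x,4),round(y,4),'r',round(r,4))
E
python3 m.py
```

```text
saw36 scene 91 med [ 0.4563 -0.3549  0.066 ] zmax 0.0747
saw36 side 68 med [ 0.4506 -0.3507  0.0644] zmax 0.0748
  tri [ 0.4522 -0.3546  0.0704] gap 0.0005 [[115.8, 306.9], [487.8, 178.8]]
saw24 scene 86 med [ 0.5419 -0.2658  0.0676] zmax 0.0755
saw24 side 65 med [ 0.535  -0.2613  0.0655] zmax 0.0752
  tri [ 0.538  -0.265   0.0706] gap 0.0008 [[190.0, 312.3], [425.6, 178.3]]
saw60 scene 72 med [ 0.4343 -0.11    0.0656] zmax 0.0771
saw60 side 82 med [ 0.4282 -0.1053  0.0659] zmax 0.0754
  tri [ 0.43   -0.1084  0.071 ] gap 0.0007 [[235.9, 230.4], [420.7, 246.1]]
saw48 scene 66 med [ 0.4451 -0.0067  0.0645] zmax 0.0747
saw48 side 88 med [ 0.4387 -0.0022  0.0666] zmax 0.0751
  tri [ 0.4411 -0.0053  0.0705] gap 0.0005 [[285.5, 208.8], [376.1, 274.3]]
drum scene 103 med [0.4341 0.1212 0.0575] zmax 0.0753
drum side 186 med [0.4271 0.1258 0.0528] zmax 0.0755
  tri [0.4306 0.1234 0.0705] gap 0.0008 [[335.5, 177.2], [324.0, 324.1]]
plug scene 86 med [0.4652 0.345  0.0605] zmax 0.0666
plug side 251 med [0.458  0.3502 0.0622] zmax 0.0655
  tri [0.4618 0.3501 0.0603] gap 0.0012 [[428.8, 143.2], [182.1, 415.2]]
scene 76 z at c 0.011 895 c 0.579 0.0826 r 0.0372
scene 64 z at c 0.0087 797 c 0.6612 -0.0107 r 0.0312
scene 52 z at c 0.0076 474 c 0.6665 0.077 r 0.0255
scene 40 z at c 0.0111 263 c 0.5732 -0.0047 r 0.0196
side 76 z at c 0.0122 1075 c 0.5757 0.0843 r 0.0375
side 64 z at c 0.0102 544 c 0.658 -0.0091 r 0.031
side 52 z at c 0.0119 407 c 0.6631 0.0788 r 0.0254
side 40 z at c 0.0145 238 c 0.5702 -0.0034 r 0.0188
```

Both views agree to within about 3 mm. Shank tops measure about 71 mm and the well radii match 76, 64, 52 and 40. Averaging the two views, I'll start moving with saw48.

```bash
cat > to.py <<'E'
import sys
from h import *
P={'s36':(.4525,-.354),'s24':(.538,-.2645),'s60':(.4305,-.108),'s48':(.4413,-.005),'w76':(.5773,.0835),'w64':(.6596,-.010),'w52':(.6648,.0779),'w40':(.5717,-.004)}
o=ctrl.get_obs();M=R.from_rotvec(o['tool_rot']).as_matrix()
d=np.r_[P[sys.argv[1]],float(sys.argv[2])]-o['tool_pos']
print('t',round(o['t'],2),'pos',np.round(o['tool_pos'],4),'F',np.round(o['contact_force'],1),'open',round(o['opening']*1e3,1),'grip',round(o['grip_force'],1))
print('tool mm',np.round(M.T@d*1e3,1),'tilt',np.round(M[:,2],3))
E
python3 to.py s48 .14
```

```text
t 0.15 pos [0.214  0.5867 0.2303] F [ 0.3  1.  -0.1] open 85.0 grip 0.0
tool mm [-416.4 -477.8   91. ] tilt [-0.001 -0.001 -1.   ]
```

```bash
python3 -m handwheel '[{"tx":-20,"ty":-23},{"tx":-20,"ty":-23},{"tx":-20,"ty":-23},{"tx":-20,"ty":-23},{"tx":-20,"ty":-23},{"tx":-20,"ty":-23},{"tx":-20,"ty":-23},{"tx":-20,"ty":-23},{"tx":-20,"ty":-23},{"tx":-20,"ty":-23},{"tx":-20,"ty":-23},{"tx":-20,"ty":-23}]' 40 40; python3 -m handwheel '[{"tx":-20,"ty":-23},{"tx":-20,"ty":-23},{"tx":-20,"ty":-23},{"tx":-20,"ty":-23},{"tx":-20,"ty":-23},{"tx":-20,"ty":-23},{"tx":-20,"ty":-23},{"tx":-20,"ty":-20},{"tx":-15,"ty":-7},{},{},{}]'; python3 to.py s48 .14;  python3 - <<'E'
from h import *
o=ctrl.get_obs();im,d=optics.get_image('wrist');cv2.imwrite('pics/w1.png',im[:,:,::-1])
K,E=cam('wrist',o);P=cloud(d,K,E)
m=(P[...,2]>.052)&(P[...,2]<.08)&(d>0)&(np.hypot(P[...,0]-.441,P[...,1]+.005)<.03)
print(m.sum(),np.median(P[m],0) if m.any() else '', proj([.4413,-.005,.072],K,E))
E
```

```text
t 0.15 pos [0.214  0.5867 0.2303] F [ 0.3  1.  -0.1] open 85.0 grip 0.0
tool mm [-416.4 -477.8   91. ] tilt [-0.001 -0.001 -1.   ]
0  [[-122.41109046  598.74551287]]$[0]: bad value
$[0]: bad value
```

View pics/w1.png

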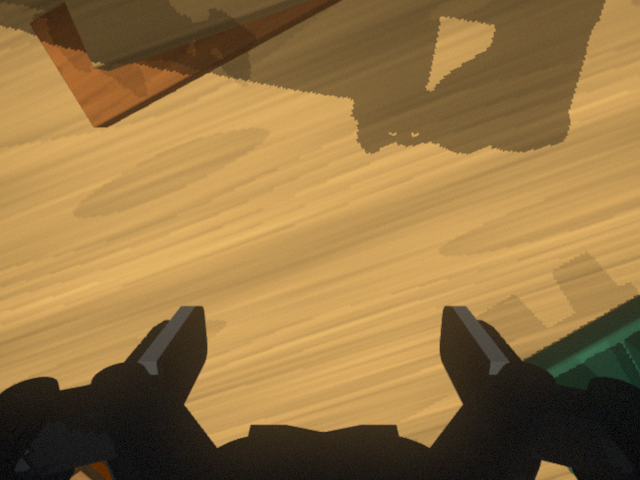

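The arm did not move because the rows were refused, so the view is still the start pose: bare bench with the fingers in the lower half. Probably every row needs all its keys, so I'll test that with one row.

```bash
python3 -m handwheel '[{"tx":-20,"ty":-23,"tz":0,"roll":0}]' 40 40; python3 -m handwheel '[{"tx":-20.0,"ty":-23.0}]' 40 40; python3 -m handwheel --help | head -20
```

```text
t: 0.28
tool_pos: [0.2238, 0.5607, 0.2305]
tool_rot: [-0.541, -3.093, -0.001]
contact_force: [-0.9, -1.2, 0.4]
opening: 0.0755
grip_force: 0.0$[0]: bad value
invalid input: not JSON, or not a number
```

All keys are required.

```bash
python3 -m handwheel '[{"tx":-20,"ty":-23,"tz":0,"roll":0},{"tx":-20,"ty":-23,"tz":0,"roll":0},{"tx":-20,"ty":-23,"tz":0,"roll":0},{"tx":-20,"ty":-23,"tz":0,"roll":0},{"tx":-20,"ty":-23,"tz":0,"roll":0},{"tx":-20,"ty":-23,"tz":0,"roll":0},{"tx":-20,"ty":-23,"tz":0,"roll":0},{"tx":-20,"ty":-23,"tz":0,"roll":0},{"tx":-20,"ty":-23,"tz":0,"roll":0},{"tx":-20,"ty":-23,"tz":0,"roll":0},{"tx":-20,"ty":-23,"tz":0,"roll":0},{"tx":-20,"ty":-23,"tz":0,"roll":0}]' >/dev/null;  python3 to.py s48 .14
```

```text
t 1.28 pos [0.3561 0.2158 0.2312] F [0.3 0.1 0.6] open 39.7 grip 0.0
tool mm [-155.7 -178.2   91.2] tilt [ 0.  0. -1.]
```

```bash
python3 -m handwheel '[{"tx":-20,"ty":-23,"tz":6,"roll":0},{"tx":-20,"ty":-23,"tz":6,"roll":0},{"tx":-20,"ty":-23,"tz":6,"roll":0},{"tx":-20,"ty":-23,"tz":6,"roll":0},{"tx":-20,"ty":-23,"tz":6,"roll":0},{"tx":-20,"ty":-23,"tz":0,"roll":0},{"tx":-20,"ty":-23,"tz":0,"roll":0},{"tx":-16,"ty":-17,"tz":0,"roll":0},{"tx":0,"ty":0,"tz":0,"roll":0},{"tx":0,"ty":0,"tz":0,"roll":0}]' >/dev/null;  python3 to.py s48 .14;python3 - <<'E'
from h import *
o=ctrl.get_obs();im,d=optics.get_image('wrist');cv2.imwrite('pics/w2.png',im[:,:,::-1])
K,E=cam('wrist',o);P=cloud(d,K,E)
m=(P[...,2]>.052)&(P[...,2]<.08)&(d>0)&(np.hypot(P[...,0]-.441,P[...,1]+.005)<.03)
print(m.sum(),np.median(P[m],0) if m.any() else '', proj([.4413,-.005,.072],K,E))
E
```

```text
t 2.12 pos [ 0.4415 -0.0042  0.2011] F [0.9 1.8 0.6] open 40.0 grip 0.0
tool mm [-0.2 -0.8 61.1] tilt [-0.001  0.001 -1.   ]
257 [ 0.43943729 -0.00280935  0.07108074] [[321.30763187 230.95606602]]
```

View pics/w2.png

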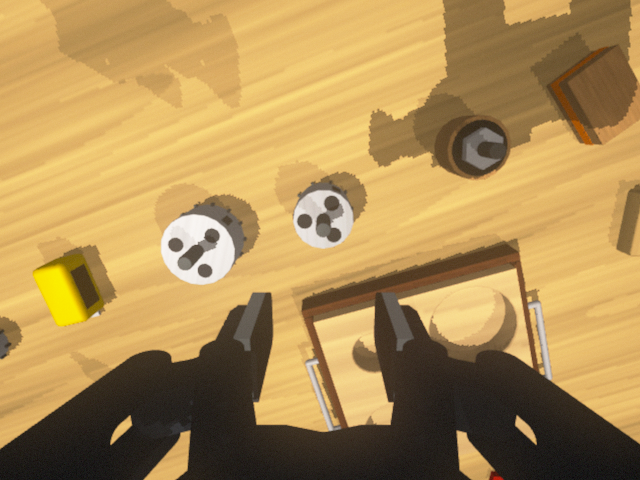

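The wrist view shows saw48's shank top at about (322,230) against the predicted (321,231), so the estimate holds. Next I'll descend and grip.

```bash
python3 -m handwheel '[{"tx":0,"ty":0,"tz":25,"roll":0},{"tx":0,"ty":0,"tz":25,"roll":0},{"tx":0,"ty":0,"tz":25,"roll":0},{"tx":0,"ty":0,"tz":25,"roll":0},{"tx":0,"ty":0,"tz":20,"roll":0},{"tx":0,"ty":0,"tz":20,"roll":0},{"tx":0,"ty":0,"tz":15,"roll":0},{"tx":0,"ty":0,"tz":0,"roll":0}]' 40 40 | tail -4; python3 -m handwheel '[{"tx":0,"ty":0,"tz":0,"roll":0},{"tx":0,"ty":0,"tz":0,"roll":0},{"tx":0,"ty":0,"tz":0,"roll":0},{"tx":0,"ty":0,"tz":0,"roll":0},{"tx":0,"ty":0,"tz":0,"roll":0},{"tx":0,"ty":0,"tz":0,"roll":0},{"tx":0,"ty":0,"tz":0,"roll":0},{"tx":0,"ty":0,"tz":0,"roll":0}]' 0 60; python3 to.py w64 .15
```

```text
tool_rot: [-0.542, -3.087, -0.0]
contact_force: [-0.3, 0.7, -0.8]
opening: 0.0402
grip_force: 0.0
t: 3.5
tool_pos: [0.4424, -0.0036, 0.0476]
tool_rot: [0.547, 3.092, 0.001]
contact_force: [-1.4, 2.0, 6.2]
opening: 0.0089
grip_force: 59.2
t 3.5 pos [ 0.4424 -0.0036  0.0476] F [-1.4  2.   6.2] open 8.9 grip 59.2
tool mm [-206.4   68.5 -102.1] tilt [ 0.002  0.    -1.   ]
```

```bash
python3 -m handwheel '[{"tx":0,"ty":0,"tz":-12,"roll":0},{"tx":0,"ty":0,"tz":-25,"roll":0},{"tx":0,"ty":0,"tz":-25,"roll":0},{"tx":-10,"ty":4,"tz":-25,"roll":0},{"tx":-25,"ty":8,"tz":-15,"roll":0},{"tx":-30,"ty":10,"tz":0,"roll":0},{"tx":-30,"ty":10,"tz":0,"roll":0},{"tx":-30,"ty":10,"tz":0,"roll":0},{"tx":-30,"ty":10,"tz":0,"roll":0},{"tx":-30,"ty":10,"tz":0,"roll":0},{"tx":-21,"ty":6,"tz":0,"roll":0},{"tx":0,"ty":0,"tz":0,"roll":0}]' 0 60|tail -2; python3 to.py w64 .06;  python3 - <<'E'
from h import *
o=ctrl.get_obs();im,d=optics.get_image('wrist');cv2.imwrite('pics/w3.png',im[:,:,::-1])
E
```

```text
opening: 0.009
grip_force: 58.7
t 4.5 pos [ 0.6612 -0.0109  0.1471] F [-1.2  0.1 -1.5] open 9.0 grip 58.7
tool mm [ 1.9  0.3 87.1] tilt [ 0.001 -0.    -1.   ]
```

View pics/w3.png

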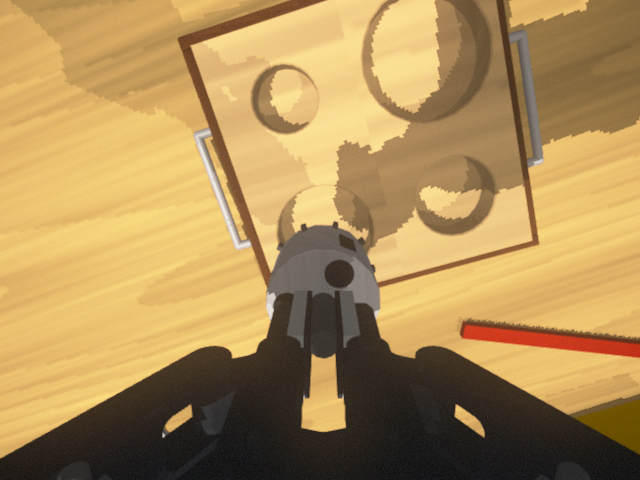

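Saw48 hangs upright from the fingers, centred in the picture at (322,265), above the 64 well at about (325,225). I'll lower it.

```bash
python3 -m handwheel '[{"tx":2,"ty":0,"tz":20,"roll":0},{"tx":0,"ty":0,"tz":20,"roll":0},{"tx":0,"ty":0,"tz":15,"roll":0},{"tx":0,"ty":0,"tz":12,"roll":0},{"tx":0,"ty":0,"tz":10,"roll":0},{"tx":0,"ty":0,"tz":6,"roll":0},{"tx":0,"ty":0,"tz":3,"roll":0},{"tx":0,"ty":0,"tz":1.5,"roll":0},{"tx":0,"ty":0,"tz":0,"roll":0}]' 0 60|tail -3; python3 to.py w64 .058
```

```text
contact_force: [0.3, 0.3, -2.0]
opening: 0.0088
grip_force: 58.7
t 5.3 pos [ 0.6568 -0.0096  0.0613] F [ 0.3  0.3 -2. ] open 8.8 grip 58.7
tool mm [-2.7  0.6  3.3] tilt [ 0.001 -0.    -1.   ]
```

```bash
python3 -m handwheel '[{"tx":-2,"ty":0,"tz":1,"roll":0},{"tx":0,"ty":0,"tz":1,"roll":0},{"tx":0,"ty":0,"tz":1,"roll":0},{"tx":0,"ty":0,"tz":0,"roll":0}]' 0 60|tail -3; python3 to.py w64 .058
```

```text
contact_force: [0.4, 0.4, -2.1]
opening: 0.0091
grip_force: 58.7
t 5.63 pos [ 0.6585 -0.0103  0.058 ] F [ 0.4  0.4 -2.1] open 9.1 grip 58.7
tool mm [-0.9  0.6 -0. ] tilt [ 0. -0. -1.]
```

```bash
python3 -m handwheel '[{"tx":0,"ty":0,"tz":1,"roll":0},{"tx":0,"ty":0,"tz":1,"roll":0},{"tx":0,"ty":0,"tz":0,"roll":0}]' 0 60|tail -3; python3 -m handwheel '[{"tx":0,"ty":0,"tz":0,"roll":0},{"tx":0,"ty":0,"tz":0,"roll":0},{"tx":0,"ty":0,"tz":0,"roll":0},{"tx":0,"ty":0,"tz":0,"roll":0},{"tx":0,"ty":0,"tz":0,"roll":0},{"tx":0,"ty":0,"tz":-20,"roll":0},{"tx":0,"ty":0,"tz":-25,"roll":0},{"tx":0,"ty":0,"tz":-25,"roll":0},{"tx":0,"ty":0,"tz":-25,"roll":0},{"tx":0,"ty":0,"tz":0,"roll":0}]' 36|tail -3; python3 to.py s60 .15
```

```text
contact_force: [-4.0, -0.0, 6.3]
opening: 0.009
grip_force: 59.6
contact_force: [0.7, -0.6, 2.1]
opening: 0.0357
grip_force: 0.0
t 6.72 pos [ 0.6619 -0.0107  0.1578] F [ 0.7 -0.6  2.1] open 35.7 grip 0.0
tool mm [ 184.2 -170.8    5.5] tilt [ 0.011 -0.001 -1.   ]
```

```bash
python3 -m handwheel '[{"tx":23,"ty":-21.4,"tz":0,"roll":0},{"tx":23,"ty":-21.4,"tz":0,"roll":0},{"tx":23,"ty":-21.4,"tz":0,"roll":0},{"tx":23,"ty":-21.4,"tz":0,"roll":0},{"tx":23,"ty":-21.4,"tz":0,"roll":0},{"tx":23,"ty":-21.4,"tz":0,"roll":0},{"tx":23,"ty":-21.4,"tz":0,"roll":0},{"tx":23,"ty":-21.4,"tz":0,"roll":0},{"tx":0,"ty":0,"tz":0,"roll":0},{"tx":0,"ty":0,"tz":0,"roll":0}]' >/dev/null; python3 to.py s60 .0485;  python3 - <<'E'
from h import *
o=ctrl.get_obs();im,d=optics.get_image('scene');cv2.imwrite('pics/s1.png',im[180:360,200:460,::-1])
im,d=optics.get_image('wrist');cv2.imwrite('pics/w4.png',im[:,:,::-1])
K,E=cam('wrist',o);print(proj([.4305,-.108,.072],K,E))
E
```

```text
t 7.55 pos [ 0.4259 -0.1083  0.1502] F [ 1.1 -0.3  0. ] open 36.1 grip 0.0
tool mm [ -4.2   1.8 101.7] tilt [ 0.  0. -1.]
[[325.52026629 259.83346643]]
```

View pics/w4.png

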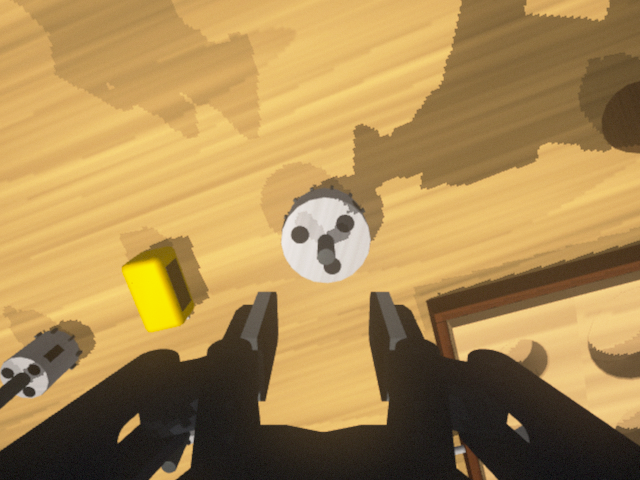

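View pics/s1.png

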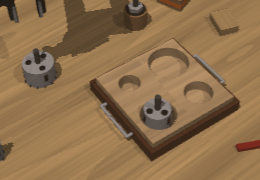

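The wrist view has saw60's shank top at (326,256), and the scene crop shows saw48 standing upright in its well at (157,112). Next I'll grip saw60.

```bash
python3 -m handwheel '[{"tx":-3,"ty":1.5,"tz":20,"roll":0},{"tx":0,"ty":0,"tz":20,"roll":0},{"tx":0,"ty":0,"tz":20,"roll":0},{"tx":0,"ty":0,"tz":20,"roll":0},{"tx":0,"ty":0,"tz":14,"roll":0},{"tx":0,"ty":0,"tz":7,"roll":0},{"tx":0,"ty":0,"tz":0,"roll":0}]' 36 60 | tail -3; python3 -m handwheel '[{"tx":0,"ty":0,"tz":0,"roll":0},{"tx":0,"ty":0,"tz":0,"roll":0},{"tx":0,"ty":0,"tz":0,"roll":0},{"tx":0,"ty":0,"tz":0,"roll":0},{"tx":0,"ty":0,"tz":0,"roll":0},{"tx":0,"ty":0,"tz":0,"roll":0},{"tx":0,"ty":0,"tz":0,"roll":0},{"tx":0,"ty":0,"tz":0,"roll":0}]' 0 60|tail -3; python3 to.py w76 .15
```

```text
contact_force: [0.9, 0.5, -0.3]
opening: 0.0362
grip_force: 0.0
contact_force: [1.7, 0.6, 5.5]
opening: 0.0083
grip_force: 59.2
t 8.9 pos [ 0.4314 -0.1081  0.0512] F [1.7 0.6 5.5] open 8.3 grip 59.2
tool mm [-71.7 230.  -98.6] tilt [ 0.003 -0.001 -1.   ]
```

```bash
python3 -m handwheel '[{"tx":0,"ty":0,"tz":-12,"roll":0},{"tx":0,"ty":0,"tz":-25,"roll":0},{"tx":0,"ty":0,"tz":-25,"roll":0},{"tx":-3,"ty":10,"tz":-25,"roll":0},{"tx":-8,"ty":24,"tz":-12,"roll":0},{"tx":-10,"ty":32,"tz":0,"roll":0},{"tx":-10,"ty":32,"tz":0,"roll":0},{"tx":-10,"ty":32,"tz":0,"roll":0},{"tx":-10,"ty":32,"tz":0,"roll":0},{"tx":-10,"ty":32,"tz":0,"roll":0},{"tx":-10,"ty":32,"tz":0,"roll":0},{"tx":0,"ty":4,"tz":0,"roll":0}]' 0 60|tail -2; python3 -m handwheel '[{"tx":0,"ty":0,"tz":0,"roll":0},{"tx":0,"ty":0,"tz":0,"roll":0}]' |tail -3; python3 to.py w76 .061
```

```text
opening: 0.0084
grip_force: 58.9
contact_force: [0.2, -0.8, -2.5]
opening: 0.0084
grip_force: 58.9
t 10.07 pos [0.5743 0.0838 0.1472] F [ 0.2 -0.8 -2.5] open 8.4 grip 58.9
tool mm [-3.2  0.9 86.2] tilt [-0.004 -0.001 -1.   ]
```

```bash
python3 -m handwheel '[{"tx":-2,"ty":1,"tz":20,"roll":0},{"tx":0,"ty":0,"tz":20,"roll":0},{"tx":0,"ty":0,"tz":15,"roll":0},{"tx":0,"ty":0,"tz":12,"roll":0},{"tx":0,"ty":0,"tz":9,"roll":0},{"tx":0,"ty":0,"tz":5,"roll":0},{"tx":0,"ty":0,"tz":2,"roll":0},{"tx":0,"ty":0,"tz":1,"roll":0},{"tx":0,"ty":0,"tz":0,"roll":0},{"tx":0,"ty":0,"tz":0,"roll":0}]' 0 60|tail -3; python3 to.py w76 .061
```

```text
contact_force: [0.8, 0.1, -2.9]
opening: 0.0084
grip_force: 58.9
t 10.9 pos [0.5787 0.0844 0.0659] F [ 0.8  0.1 -2.9] open 8.4 grip 58.9
tool mm [ 1.  -1.3  4.8] tilt [ 0.002  0.    -1.   ]
```

```bash
python3 -m handwheel '[{"tx":0.5,"ty":-0.7,"tz":2,"roll":0},{"tx":0,"ty":0,"tz":1,"roll":0},{"tx":0,"ty":0,"tz":1,"roll":0},{"tx":0,"ty":0,"tz":1,"roll":0},{"tx":0,"ty":0,"tz":0,"roll":0}]' 0 60|tail -3; python3 to.py w76 .061
```

```text
contact_force: [-3.0, 0.5, 5.0]
opening: 0.0086
grip_force: 59.8
t 11.32 pos [0.5776 0.084  0.0613] F [-3.   0.5  5. ] open 8.6 grip 59.8
tool mm [ 0.1 -0.5  0.3] tilt [ 0. -0. -1.]
```

It has landed at the height the floor should be. I'll release, rise, and go towards saw24.

```bash
python3 -m handwheel '[{"tx":0,"ty":0,"tz":0,"roll":0},{"tx":0,"ty":0,"tz":0,"roll":0},{"tx":0,"ty":0,"tz":0,"roll":0},{"tx":0,"ty":0,"tz":0,"roll":0},{"tx":0,"ty":0,"tz":0,"roll":0},{"tx":0,"ty":0,"tz":-20,"roll":0},{"tx":0,"ty":0,"tz":-25,"roll":0},{"tx":0,"ty":0,"tz":-25,"roll":0},{"tx":0,"ty":0,"tz":-25,"roll":0},{"tx":0,"ty":0,"tz":0,"roll":0}]' 36|tail -3; python3 to.py s24 .15
```

```text
contact_force: [1.3, 0.4, 1.4]
opening: 0.036
grip_force: 0.0
t 12.15 pos [0.5808 0.0839 0.1614] F [1.3 0.4 1.4] open 36.0 grip 0.0
tool mm [ -79.1 -342.    10.9] tilt [ 0.011  0.    -1.   ]
```

```bash
python3 -m handwheel '[{"tx":-8,"ty":-34,"tz":0,"roll":0},{"tx":-8,"ty":-34,"tz":0,"roll":0},{"tx":-8,"ty":-34,"tz":0,"roll":0},{"tx":-8,"ty":-34,"tz":0,"roll":0},{"tx":-8,"ty":-34,"tz":0,"roll":0},{"tx":-8,"ty":-34,"tz":0,"roll":0},{"tx":-8,"ty":-34,"tz":0,"roll":0},{"tx":-8,"ty":-34,"tz":0,"roll":0},{"tx":-8,"ty":-34,"tz":0,"roll":0},{"tx":-7,"ty":-36,"tz":0,"roll":0},{"tx":0,"ty":0,"tz":0,"roll":0},{"tx":0,"ty":0,"tz":0,"roll":0}]' >/dev/null; python3 to.py s24 .049;  python3 - <<'E'
from h import *
o=ctrl.get_obs()
im,d=optics.get_image('wrist');cv2.imwrite('pics/w5.png',im[:,:,::-1])
K,E=cam('wrist',o);print(proj([[.538,-.2645,.072]],K,E))
E
```

```text
t 13.15 pos [ 0.5335 -0.2661  0.1542] F [-0.3  0.2  0.4] open 35.7 grip 0.0
tool mm [ -3.7   3.  105.2] tilt [-0.001  0.001 -1.   ]
[[327.42720377 256.84042274]]
```

View pics/w5.png

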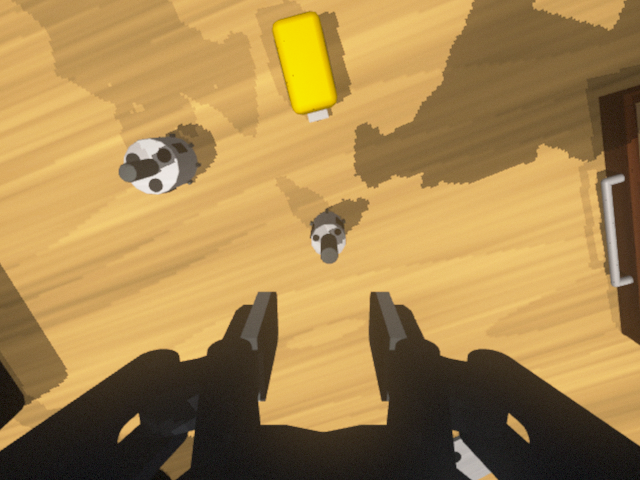

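Saw24's shank top is at (329,256) against the predicted (327,257), a good match.

```bash
python3 -m handwheel '[{"tx":-3,"ty":3,"tz":20,"roll":0},{"tx":0,"ty":0,"tz":20,"roll":0},{"tx":0,"ty":0,"tz":20,"roll":0},{"tx":0,"ty":0,"tz":20,"roll":0},{"tx":0,"ty":0,"tz":14,"roll":0},{"tx":0,"ty":0,"tz":7,"roll":0},{"tx":0,"ty":0,"tz":2,"roll":0},{"tx":0,"ty":0,"tz":0,"roll":0}]' 36 60 | tail -3; python3 -m handwheel '[{"tx":0,"ty":0,"tz":0,"roll":0},{"tx":0,"ty":0,"tz":0,"roll":0},{"tx":0,"ty":0,"tz":0,"roll":0},{"tx":0,"ty":0,"tz":0,"roll":0},{"tx":0,"ty":0,"tz":0,"roll":0},{"tx":0,"ty":0,"tz":0,"roll":0},{"tx":0,"ty":0,"tz":0,"roll":0},{"tx":0,"ty":0,"tz":0,"roll":0}]' 0 60|tail -3; python3 to.py w40 .155
```

```text
contact_force: [0.7, 0.3, -0.2]
opening: 0.0358
grip_force: 0.0
contact_force: [-0.3, 1.3, 6.4]
opening: 0.0087
grip_force: 58.9
t 14.53 pos [ 0.5391 -0.2634  0.0534] F [-0.3  1.3  6.4] open 8.7 grip 58.9
tool mm [  58.   254.8 -101.9] tilt [ 0.002 -0.001 -1.   ]
```

```bash
python3 -m handwheel '[{"tx":0,"ty":0,"tz":-12,"roll":0},{"tx":0,"ty":0,"tz":-25,"roll":0},{"tx":0,"ty":0,"tz":-25,"roll":0},{"tx":2,"ty":10,"tz":-25,"roll":0},{"tx":6,"ty":25,"tz":-15,"roll":0},{"tx":8,"ty":34,"tz":0,"roll":0},{"tx":8,"ty":34,"tz":0,"roll":0},{"tx":8,"ty":34,"tz":0,"roll":0},{"tx":8,"ty":34,"tz":0,"roll":0},{"tx":8,"ty":34,"tz":0,"roll":0},{"tx":8,"ty":34,"tz":0,"roll":0},{"tx":2,"ty":16,"tz":0,"roll":0}]' 0 60|tail -2; python3 -m handwheel '[{"tx":0,"ty":0,"tz":0,"roll":0},{"tx":0,"ty":0,"tz":0,"roll":0}]' |tail -3; python3 to.py w40 .0634; python3 - <<'E'
from h import *
im,d=optics.get_image('wrist');cv2.imwrite('pics/w6.png',im[:,:,::-1])
E
```

```text
opening: 0.0083
grip_force: 58.6
contact_force: [-0.1, 0.2, -1.0]
opening: 0.0083
grip_force: 58.7
t 15.7 pos [ 0.5706 -0.0026  0.1538] F [-0.1  0.2 -1. ] open 8.3 grip 58.7
tool mm [-1.5 -0.9 90.4] tilt [-0.001 -0.    -1.   ]
```

View pics/w6.png

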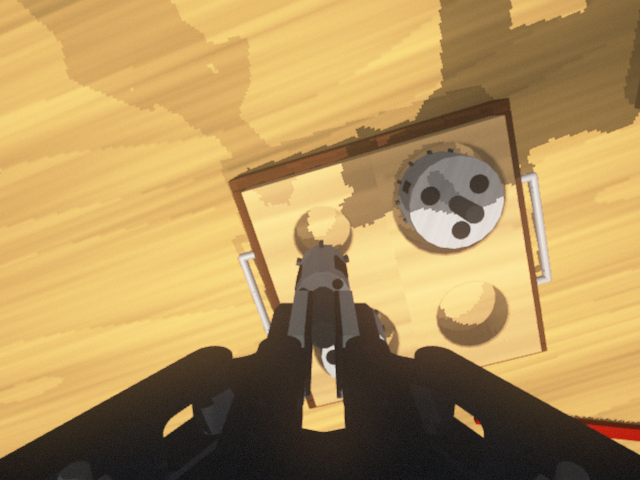

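Saw60 stands in the 76 well at (450,205). Saw24 hangs upright, in line with the 40 well at (324,235).

```bash
python3 -m handwheel '[{"tx":-1,"ty":-1,"tz":20,"roll":0},{"tx":0,"ty":0,"tz":20,"roll":0},{"tx":0,"ty":0,"tz":18,"roll":0},{"tx":0,"ty":0,"tz":13,"roll":0},{"tx":0,"ty":0,"tz":9,"roll":0},{"tx":0,"ty":0,"tz":5,"roll":0},{"tx":0,"ty":0,"tz":2,"roll":0},{"tx":0,"ty":0,"tz":0,"roll":0},{"tx":0,"ty":0,"tz":0,"roll":0}]' 0 60|tail -3; python3 to.py w40 .0634
```

```text
contact_force: [-0.0, 0.1, -0.2]
opening: 0.0084
grip_force: 58.7
t 16.5 pos [ 0.5723 -0.0048  0.0678] F [-0.   0.1 -0.2] open 8.4 grip 58.7
tool mm [0.8 0.5 4.4] tilt [ 0.002 -0.    -1.   ]
```

```bash
python3 -m handwheel '[{"tx":0.5,"ty":0.5,"tz":2,"roll":0},{"tx":0,"ty":0,"tz":1,"roll":0},{"tx":0,"ty":0,"tz":1,"roll":0},{"tx":0,"ty":0,"tz":1,"roll":0},{"tx":0,"ty":0,"tz":0,"roll":0}]' 0 60|tail -3; python3 to.py w40 .0634
```

```text
contact_force: [-2.0, -0.6, 4.6]
opening: 0.0085
grip_force: 59.2
t 16.92 pos [ 0.5722 -0.004   0.0635] F [-2.  -0.6  4.6] open 8.5 grip 59.2
tool mm [ 0.5 -0.1  0.1] tilt [ 0.002 -0.    -1.   ]
```

```bash
python3 -m handwheel '[{"tx":0,"ty":0,"tz":0,"roll":0},{"tx":0,"ty":0,"tz":0,"roll":0},{"tx":0,"ty":0,"tz":0,"roll":0},{"tx":0,"ty":0,"tz":0,"roll":0},{"tx":0,"ty":0,"tz":0,"roll":0},{"tx":0,"ty":0,"tz":-20,"roll":0},{"tx":0,"ty":0,"tz":-25,"roll":0},{"tx":0,"ty":0,"tz":-25,"roll":0},{"tx":0,"ty":0,"tz":-25,"roll":0},{"tx":0,"ty":0,"tz":0,"roll":0}]' 36|tail -3; python3 to.py s36 .155
```

```text
contact_force: [1.0, -0.3, 1.0]
opening: 0.0359
grip_force: 0.0
t 17.75 pos [ 0.5747 -0.0044  0.1633] F [ 1.  -0.3  1. ] open 35.9 grip 0.0
tool mm [  -5.  -370.4    7.5] tilt [ 0.01  -0.001 -1.   ]
```

```bash
python3 -m handwheel '[{"tx":0,"ty":-37,"tz":0,"roll":0},{"tx":0,"ty":-37,"tz":0,"roll":0},{"tx":0,"ty":-37,"tz":0,"roll":0},{"tx":0,"ty":-37,"tz":0,"roll":0},{"tx":0,"ty":-37,"tz":0,"roll":0},{"tx":0,"ty":-37,"tz":0,"roll":0},{"tx":0,"ty":-37,"tz":0,"roll":0},{"tx":0,"ty":-37,"tz":0,"roll":0},{"tx":0,"ty":-37,"tz":0,"roll":0},{"tx":-3,"ty":-37,"tz":0,"roll":0},{"tx":0,"ty":0,"tz":0,"roll":0},{"tx":0,"ty":0,"tz":0,"roll":0}]' >/dev/null; python3 to.py s36 .0495;  python3 - <<'E'
from h import *
o=ctrl.get_obs()
im,d=optics.get_image('wrist');cv2.imwrite('pics/w7.png',im[:,:,::-1])
K,E=cam('wrist',o);print(proj([[.4525,-.354,.072]],K,E))
E
```

```text
t 18.75 pos [ 0.4463 -0.3539  0.1562] F [-0.8  0.2  0.1] open 36.1 grip 0.0
tool mm [ -5.9   2.  106.7] tilt [-0.001  0.001 -1.   ]
[[325.68912916 259.20730336]]
```

View pics/w7.png

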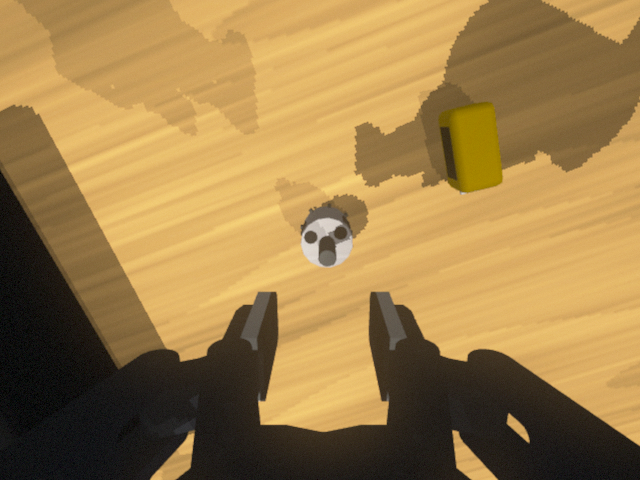

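The shank top is at (327,257) as predicted. The black box on the left needs a clearance check first.

```bash
python3 - <<'E'
from h import *
for n in('side','scene'):
    z=np.load(f'pics/{n}0.npz');P=cloud(z['d'],*cam(n));r=np.hypot(P[...,0]-.4525,P[...,1]+.354)
    m=(z['d']>0)&(P[...,2]>.04)&(r>.03)&(r<.2)
    if m.any(): i=np.argmin(np.where(m,r,9));print(n,r.flat[i],P.reshape(-1,3)[i],P[m][:,2].max())
E
```

```text
side 0.11342396277450571 [ 0.52920366 -0.27044437  0.04048635] 0.07515428580467964
scene 0.11345507642485746 [ 0.53120868 -0.2722871   0.04199565] 0.07546506121882612
```

Within 0.2 m there is only saw24's old spot, so the box is clear.

```bash
python3 -m handwheel '[{"tx":-5,"ty":2,"tz":20,"roll":0},{"tx":0,"ty":0,"tz":20,"roll":0},{"tx":0,"ty":0,"tz":20,"roll":0},{"tx":0,"ty":0,"tz":20,"roll":0},{"tx":0,"ty":0,"tz":14,"roll":0},{"tx":0,"ty":0,"tz":8,"roll":0},{"tx":0,"ty":0,"tz":3,"roll":0},{"tx":0,"ty":0,"tz":0,"roll":0}]' 36 60 | tail -3; python3 -m handwheel '[{"tx":0,"ty":0,"tz":0,"roll":0},{"tx":0,"ty":0,"tz":0,"roll":0},{"tx":0,"ty":0,"tz":0,"roll":0},{"tx":0,"ty":0,"tz":0,"roll":0},{"tx":0,"ty":0,"tz":0,"roll":0},{"tx":0,"ty":0,"tz":0,"roll":0},{"tx":0,"ty":0,"tz":0,"roll":0},{"tx":0,"ty":0,"tz":0,"roll":0}]' 0 60|tail -3; python3 to.py w52 .165
```

```text
contact_force: [-0.5, -0.0, 0.3]
opening: 0.0361
grip_force: 0.0
contact_force: [-0.1, 1.7, 5.6]
opening: 0.0086
grip_force: 59.0
t 20.13 pos [ 0.4534 -0.3531  0.0532] F [-0.1  1.7  5.6] open 8.6 grip 59.0
tool mm [ -51.   477.3 -112.1] tilt [ 0.002 -0.001 -1.   ]
```

```bash
python3 -m handwheel '[{"tx":0,"ty":0,"tz":-12,"roll":0},{"tx":0,"ty":0,"tz":-25,"roll":0},{"tx":0,"ty":0,"tz":-25,"roll":0},{"tx":0,"ty":10,"tz":-25,"roll":0},{"tx":-3,"ty":25,"tz":-25,"roll":0},{"tx":-4,"ty":34,"tz":-5,"roll":0},{"tx":-4,"ty":34,"tz":0,"roll":0},{"tx":-4,"ty":34,"tz":0,"roll":0},{"tx":-4,"ty":34,"tz":0,"roll":0},{"tx":-4,"ty":34,"tz":0,"roll":0},{"tx":-4,"ty":34,"tz":0,"roll":0},{"tx":-4,"ty":34,"tz":0,"roll":0}]' 0 60|tail -2; python3 to.py w52 .165; python3 -m handwheel '[{"tx":-4,"ty":34,"tz":0,"roll":0},{"tx":-4,"ty":34,"tz":0,"roll":0},{"tx":-4,"ty":34,"tz":0,"roll":0},{"tx":-4,"ty":34,"tz":0,"roll":0},{"tx":-4,"ty":34,"tz":0,"roll":0},{"tx":0,"ty":25,"tz":0,"roll":0},{"tx":0,"ty":10,"tz":0,"roll":0},{"tx":0,"ty":0,"tz":0,"roll":0},{"tx":0,"ty":0,"tz":0,"roll":0}]' |tail -3; python3 to.py w52 .0632
```

```text
opening: 0.0085
grip_force: 58.7
t 21.13 pos [ 0.5753 -0.1049  0.1687] F [ 0.4 -0.7 -1.1] open 8.5 grip 58.7
tool mm [-21.4 202.4   3.6] tilt [-0.001 -0.    -1.   ]
contact_force: [0.1, -0.0, -1.8]
opening: 0.0085
grip_force: 58.8
t 21.88 pos [0.6638 0.0788 0.1684] F [ 0.1 -0.  -1.8] open 8.5 grip 58.8
tool mm [ -1.3  -0.3 105.2] tilt [-0.001 -0.001 -1.   ]
```

```bash
python3 -m handwheel '[{"tx":-1,"ty":0,"tz":20,"roll":0},{"tx":0,"ty":0,"tz":20,"roll":0},{"tx":0,"ty":0,"tz":20,"roll":0},{"tx":0,"ty":0,"tz":18,"roll":0},{"tx":0,"ty":0,"tz":12,"roll":0},{"tx":0,"ty":0,"tz":7,"roll":0},{"tx":0,"ty":0,"tz":3,"roll":0},{"tx":0,"ty":0,"tz":1,"roll":0},{"tx":0,"ty":0,"tz":0,"roll":0},{"tx":0,"ty":0,"tz":0,"roll":0}]' 0 60|tail -3; python3 to.py w52 .0632
```

```text
contact_force: [-0.1, 0.4, -0.7]
opening: 0.009
grip_force: 58.8
t 22.72 pos [0.6663 0.0787 0.0693] F [-0.1  0.4 -0.7] open 9.0 grip 58.8
tool mm [ 1.1 -1.3  6.1] tilt [ 0.002 -0.    -1.   ]
```

```bash
python3 -m handwheel '[{"tx":0.5,"ty":-1,"tz":2,"roll":0},{"tx":0,"ty":0,"tz":2,"roll":0},{"tx":0,"ty":0,"tz":1,"roll":0},{"tx":0,"ty":0,"tz":1,"roll":0},{"tx":0,"ty":0,"tz":1,"roll":0},{"tx":0,"ty":0,"tz":0,"roll":0}]' 0 60|tail -3; python3 to.py w52 .0632
```

```text
contact_force: [-3.5, -0.7, 8.7]
opening: 0.0084
grip_force: 59.7
t 23.22 pos [0.6654 0.078  0.0633] F [-3.5 -0.7  8.7] open 8.4 grip 59.7
tool mm [ 0.6 -0.3  0.1] tilt [ 0.002 -0.    -1.   ]
```

It has landed. I'll release, rise and move aside, then check.

```bash
python3 -m handwheel '[{"tx":0,"ty":0,"tz":0,"roll":0},{"tx":0,"ty":0,"tz":0,"roll":0},{"tx":0,"ty":0,"tz":0,"roll":0},{"tx":0,"ty":0,"tz":0,"roll":0},{"tx":0,"ty":0,"tz":0,"roll":0},{"tx":0,"ty":0,"tz":-20,"roll":0},{"tx":0,"ty":0,"tz":-25,"roll":0},{"tx":0,"ty":0,"tz":-25,"roll":0},{"tx":0,"ty":0,"tz":-30,"roll":0},{"tx":0,"ty":0,"tz":-30,"roll":0},{"tx":0,"ty":0,"tz":-30,"roll":0},{"tx":0,"ty":0,"tz":0,"roll":0}]' 36|tail -3;  python3 -m handwheel '[{"tx":0,"ty":-34,"tz":0,"roll":0},{"tx":0,"ty":-34,"tz":0,"roll":0},{"tx":0,"ty":-34,"tz":0,"roll":0},{"tx":0,"ty":-34,"tz":0,"roll":0},{"tx":0,"ty":-34,"tz":0,"roll":0},{"tx":0,"ty":-34,"tz":0,"roll":0},{"tx":0,"ty":-34,"tz":0,"roll":0},{"tx":0,"ty":-34,"tz":0,"roll":0},{"tx":0,"ty":-34,"tz":0,"roll":0},{"tx":0,"ty":-34,"tz":0,"roll":0},{"tx":0,"ty":0,"tz":0,"roll":0},{"tx":0,"ty":0,"tz":0,"roll":0}]' |tail -5; cat > c.py <<'E'
from h import *
C={}
for n in('scene','side'):
    im,d=optics.get_image(n);cv2.imwrite(f'pics/{n}9.png',im[:,:,::-1]);C[n]=(cam(n),d)
T={'24':(.5717,-.004,.082),'36':(.6648,.0779,.082),'48':(.6596,-.01,.082),'60':(.5773,.0835,.082),'drum':(.4306,.1234,.072),'plug':(.4618,.3501,.062)}
for k,t in T.items():
    top=[]
    for n,(KE,d) in C.items():
        P=cloud(d,*KE);m=(d>0)&(np.hypot(P[...,0]-t[0],P[...,1]-t[1])<.025)&(P[...,2]>t[2]-.02)&(P[...,2]<t[2]+.008)
        m&=P[...,2]>P[m][:,2].max()-.006;v,u=np.nonzero(m);top.append((u.mean(),v.mean()))
    p,g=tri(*top,C['scene'][0],C['side'][0]);print(k,np.round(p,4),'gap',g.round(4),'off mm',np.round((p-t)*1e3,1))
E
python3 c.py
```

```text
contact_force: [1.1, 0.5, 1.2]
opening: 0.0358
grip_force: 0.0
tool_pos: [0.5474, -0.2427, 0.2205]
tool_rot: [-0.551, -3.093, -0.001]
contact_force: [0.1, 0.1, 0.2]
opening: 0.036
grip_force: 0.0
24 [ 0.5715 -0.0057  0.0805] gap 0.0012 off mm [-0.2 -1.7 -1.5]
36 [0.6648 0.0768 0.0803] gap 0.0008 off mm [-0.  -1.1 -1.7]
48 [ 0.6584 -0.0118  0.0811] gap 0.0008 off mm [-1.2 -1.8 -0.9]
60 [0.5764 0.0836 0.0808] gap 0.0003 off mm [-0.9  0.1 -1.2]
drum [0.4304 0.1235 0.0717] gap 0.0008 off mm [-0.2  0.1 -0.3]
plug [0.4615 0.3498 0.0609] gap 0.001 off mm [-0.3 -0.3 -1.1]
```

View pics/scene9.png

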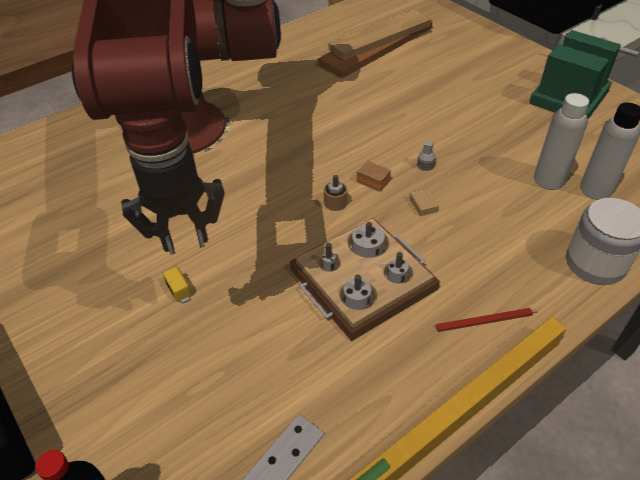

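All four saws stand in their own wells (saw24 at (329,258), saw60 (368,240), saw36 (398,268), saw48 (357,292)). Each is within 2.5 mm of its well's axis and at floor height, and the drum and plug have not moved.

```bash
python3 -c "
from station import ctrl
print(ctrl.finish_job())"
```

```text
the job is handed in; nothing more can be done
None
```

All four hole saws stand upright on the floors of their own wells, within 2.5 mm of the well axes in the final camera check; the sanding drum and pipe plug have not moved, and the job was handed in at about 25 s (no verdict was returned).

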